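# Dock the spray can's cap

## Robot

A 6-joint arm with a two-finger parallel gripper is mounted at the origin on the work surface. World frame = base frame: x ahead of the robot, y to its left, z up, the work surface at z = 0. Lengths are in mm, angles in rad, forces in N, time in s.
With the tool pointing down it reaches from about 350 to 875 mm from the base axis. Payload 4.2 kg.
Tool frame: the origin (TCP) lies on the mounting face of the last link; the fingertips stand 173 mm ahead of it and the grasp point (between the pads) lies grip_point_offset ahead of it (grip_point_offset is the distance from the TCP to the grasp point, in mm); z points along the fingers, y is the line along which they close (so a half turn about z gives the same grasp; the last joint's range is limited). The gripper opens to 85 mm and grips with 20 to 120 N. Pads are 22 mm wide; open, the fingers measure 114 mm over their backs; the gripper's body (76 mm by 85 mm) begins 54 mm behind the grasp point. The pads swing forward as they close: fully open they stand 13 mm farther back than shut.
Start: joints at [-1.009, 0.385, 0.008, 0, -1.194, -0.259], TCP at [186.387, -596.54, 404.712] pointing down, gripper open.
Joint ranges: [-3.14, 3.14], [-1.21, 2.06], [-1.07, 1.41], [-3.16, 2.05], [-2.99, -0.16], [-3.1, 3.1]. Speed limits (rad/s): [2.79, 2.79, 3.14, 3.14, 3.14, 3.14].

## Interface

Orientations are given as a unit quaternion [x, y, z, w].
In Python, from bench import read_state, get_image, job_done, recognise, place_of, grip_point_offset gives the robot as it stands. The module is installed in compiled form; this text tells all that it offers.
- The arm moves only by the tool carry_out, never from a script. Its arguments are lists of equal length, an entry for each row: "slide": the shift along the tool's x, y, z in m, a list of three; "roll": the turn about the tool's z in degrees; "claw": the finger opening in m, from 0 to 0.0854. A call has 1 to 8 rows; each row is the pose to reach, as a shift and turn from the pose commanded when the call began, along the tool's axes at that moment; what a row does not reach only later rows make up. A row lasts 1/8 s, in which the tool goes at most 62.5 mm and 10.7 degrees, less where a joint would pass 70% of its speed; a pose out of reach is approached as far as the arm can. A call with a gripper value outside its range is refused whole. The fingers move at their own pace and stop on an object; the grip force is fixed at half the most. Time passes only in rows, so rows that repeat a pose let the fingers close. It gives the time, the measured TCP pose, the force, the opening and the grip force at its end, in the units of the state.
- read_state(): the state, without advancing time (a new reading comes with each control period).
- get_image(name): name is "scene" or "top" or "wrist"; returns a dict with "img" (400x640x3 uint8, red, green, blue), "z_map" (400x640 float32, mm along the optical axis (not along the pixel's ray), 0 where there is no reading), "mtx" (3x3 intrinsics, pixels), "world_from_camera" (4x4, takes a point from camera to world coordinates); the wrist camera has in their place "T_tool_cam" (4x4, takes a point from camera to tool coordinates, whose origin is the TCP and whose axes are the flange's). Camera axes: x right, y up, looking along -z (the intrinsics and any distortion apply to the point x, -y, -z); pixel columns grow to the right and rows downward; lengths in mm; the calibration is good to about 2 mm. The wrist camera is an equidistant fisheye: a pixel r from the principal point sees the ray r / f radians off the axis. A picture is of the moment at which its call begins: read the wrist's pose just before it.
- job_done(): hands the job in; it is judged then, once.
Trained networks look in a picture, given as the dict that the camera call returned (one of the last four; its "shot" number tells which), for a name from the list of things; names that differ only in an ending like _2 or _b are one class to them, and where a whole thing is asked for, a point or a joint stands for the part that bears it (a point fixed in the world has none). Each returns a list of dicts, best first, with "conf" (0 to 1); they miss things now and then, are a little off and sometimes report something else, mostly with a low value. They report only what shows in the picture. A call takes as long as a camera call.
- recognise(picture, thing): "at" ([column, row] in pixels, amid what is visible of it).
- place_of(picture, thing): "at" ([column, row] in pixels: a listed point, or the origin of a listed thing).
The state is a dict: "clock": time; "joints": joint angles; "joint_vel": joint speeds; "joint_efforts": joint torques, N m; "position": TCP position; "ee_rot": TCP orientation; "contact_force": force on the tool from outside, world axes, zero at the start; "wrist_torque": the same for the moment, N m; "gripper_width": finger opening in mm; "grasp_force": force on a finger pad.
Only numpy, scipy, OpenCV 4.12 (cv2) and the standard library are available. Lean on these libraries where they do the work, as an engineer would, in place of code of your own. Each camera call takes 0.05 s, during which the arm holds its last target. There are 200 camera calls.

## Task

Draw the blue cap off the red cocoa-butter spray can, leaving the can in its leaning rack, and set the cap rim down in the round cup of the white dock. Turn it gently until its three notches drop over the three orange ribs inside the cup, so that it sits fully down on the cup's floor, then let go. Do not drop or ram the cap into the cup, and leave everything else where it stands.

Things in the scene. Friction and masses are not known exactly. Their poses are not given: they have to be found in the camera images.
- cap: Blue plastic cap: cylinder, 58 mm outer diameter, 72 mm tall, closed top, 3 mm wall, about 50 g. Origin: centre of the open rim; z along its axis to the closed top. The rim has three notches 11 mm wide, 11 mm deep, 120 degrees apart, one of them on the cap's +x side. It starts loosely on the can, leaning with it.
- cap_top (a point): Centre of the cap's closed top, about 200 mm above the table at the start; axes as the cap's.
- can: Red spray can, 60 mm diameter, about 320 g, loose in the rack. Origin: centre of its foot; z along its axis to the nozzle.
- can_shoulder (a point): Centre of the can's flat shoulder, 120 mm from its foot, on which the cap's rim rests. A collar (48 mm diameter, 30 mm tall) and a nozzle (18 mm diameter, to 52 mm above the shoulder) stand on it inside the cap, with 2 mm play round the collar: the cap comes off by a straight pull of 55 mm or more along its own z.
- rack: Fixed steel rack: foot plate 160 x 100 mm and a square sleeve that holds the lower 50 to 75 mm of the can, leaning 25 degrees from the vertical towards the rack's own -x (roughly towards the robot). Origin on the table; z up. The can's foot is 60 mm along the rack's +x, 30 mm up.
- dock: Fixed white dock: block 110 x 110 x 20 mm with a round upright cup on its middle, 76 mm outer and 64 mm inner diameter. Origin: centre of the underside; z up.
- cup_mouth (a point): Centre of the cup's rim, 46 mm above the table. In the cup an orange insert, pressed in fast at a different angle each time, has a 32 mm hub and three radial ribs 120 degrees apart, reaching almost to the wall. Its angle does not follow the dock's axes and is not reported: see it or feel for it by turning the cap.
- dock_floor (a point): Centre of the cup's floor, 24 mm above the table, z up; the cup wall stands 22 mm above it. The ribs are 8 mm high, 7 mm wide with rounded tops. A cap not in line with them stands level on them, its rim 8 mm above the floor; in line within about 4 degrees it drops until its rim rests on the floor.
- knife: Bystander: palette knife, 230 mm, lying along its x, 16 mm high, wooden handle towards its -x. Origin underneath near the middle.
- bar: Bystander: aluminium confectioner's bar 200 x 25 x 20 mm along its x. Origin: centre of the underside.
- jar: Bystander: amber jar, 80 mm diameter, 100 mm tall. Origin: centre of the underside.
- spare: Bystander: green spray can with a black cap, 60 mm diameter, 190 mm tall. Origin: centre of the underside.
- bowl: Bystander: steel bowl, 150 mm diameter, 70 mm high. Origin: centre of the underside.
- scraper: Bystander: flat scraper 135 x 110 mm, 17 mm high. Origin underneath, at the middle of the blade.

How it is judged:
By the outcome, as a careful person would: the job done as asked, in the order asked, and still so for the second after the job is handed in, with the robot touching nothing.
It also fails if it takes over 61 s, if anything falls off the work surface, if the arm or the gripper's body presses on something with over 40 N, if the wrist force passes 120 N, or if a joint passes its speed limit or range.

## Working session

There is one attempt and no reset: what is moved stays moved. The work goes in short steps, Python scripts to look and compute and a tool call to move; the robot and the scene stay as the last step left them, time stands still between calls to the robot, and variables do not carry over. Pictures are saved under pics/ and viewed, at most 10 in all, crops included, and the job is handed in when it is done.

Besides the shell and the picture viewer there is one more tool, called as name(argument=value, ...), one argument or row to a line, values as JSON. carry_out: Moves the arm, as the interface text tells. Its arguments: {"type":"object","properties":{"slide":{"type":"array"},"roll":{"type":"array"},"claw":{"type":"array"}},"required":["slide","roll","claw"]}

```bash
mkdir -p pics
cat > h.py <<'E'
import numpy as np, cv2
from scipy.spatial.transform import Rotation as R
from bench import *
def cam(name):
    s=read_state(); p=get_image(name)
    if name=="wrist":
        T=np.eye(4);T[:3,:3]=R.from_quat(s["ee_rot"]).as_matrix();T[:3,3]=s["position"]
        p["W"]=T@np.array(p["T_tool_cam"])
    else: p["W"]=np.array(p["world_from_camera"])
    p["name"]=name
    return p
def save(p,f,box=None,k=1):
    im=p["img"][:,:,::-1]
    if box: im=im[box[1]:box[3],box[0]:box[2]]
    cv2.imwrite("pics/"+f,cv2.resize(im,None,fx=k,fy=k,interpolation=cv2.INTER_CUBIC))
def ray(p,uv):
    K=np.array(p["mtx"]); uv=np.atleast_2d(np.float64(uv))
    x=(uv[:,0]-K[0,2])/K[0,0]; y=(uv[:,1]-K[1,2])/K[1,1]
    if p["name"]=="wrist":
        r=np.hypot(x,y)+1e-12; k=np.tan(r)/r; x,y=x*k,y*k
    return np.c_[x,-y,-np.ones(len(x))]
def pts(p,uv,z=None):
    d=ray(p,uv)
    if z is None:
        uv=np.atleast_2d(uv).astype(int); z=p["z_map"][uv[:,1],uv[:,0]]
    return (d*np.asarray(z).reshape(-1,1))@p["W"][:3,:3].T+p["W"][:3,3]
def onplane(p,uv,h):
    d=ray(p,uv)@p["W"][:3,:3].T; o=p["W"][:3,3]
    return o+d*((h-o[2])/d[:,2])[:,None]
def cloud(p):
    v,u=np.nonzero(p["z_map"]>0); return pts(p,np.c_[u,v]),np.c_[u,v],p["img"][v,u].astype(int)
E
python3 - <<'E'
from h import *
np.set_printoptions(precision=1,suppress=True)
print(grip_point_offset, read_state())
for n in("scene","top"):
    p=cam(n); save(p,n+"1.png"); print(p["mtx"],p["W"],{k for k in p})
    for t in("cap_top","can_shoulder","cup_mouth","dock_floor","rack","jar","spare","bowl","knife","bar","scraper"):
        r=place_of(p,t)[:1]
        if r: print(n,t,r[0]["conf"],r[0]["at"],pts(p,r[0]["at"]))
    # blue cap points
    P,uv,c=cloud(p); m=(c[:,2]>c[:,0]*1.6)&(c[:,2]>c[:,1]*1.25)&(c[:,2]>60)
    print("blue",m.sum(),np.percentile(P[m],[2,50,98],axis=0))
E
```

```text
154.70000000000002 {'clock': 0.0, 'joints': array([-1. ,  0.4,  0. , -0. , -1.2, -0.3]), 'joint_vel': array([-0., -0.,  0., -0., -0., -0.]), 'joint_efforts': array([  0. , -39.2,  18.8,   4.2,  -0. ,  -0. ]), 'position': array([ 186.3, -596.4,  403.6]), 'ee_rot': array([-0.2,  1. ,  0. , -0. ]), 'contact_force': array([-0. ,  0.2, -0. ]), 'wrist_torque': array([ 0., -0., -0.]), 'grasp_force': 0.0, 'gripper_width': 85.54666712716214}
[[386.    0.  316. ]
 [  0.  386.  193.3]
 [  0.    0.    1. ]] [[   0.1   -0.8    0.5 1130.2]
 [   1.     0.1   -0.1  -81.5]
 [  -0.     0.5    0.8 1001.7]
 [   0.     0.     0.     1. ]] {'img', 'W', 'z_map', 'shot', 'mtx', 'name', 'world_from_camera'}
scene cap_top 0.93 [382.2, 149.5] [[515.1 163.1 197.9]]
scene can_shoulder 0.55 [391.5, 173.3] [[572.9 180.2 167.5]]
scene cup_mouth 0.78 [235.9, 216.9] [[ 575.9 -252.4   27.5]]
scene dock_floor 0.56 [242.3, 216.9] [[ 579.3 -233.8   29.6]]
scene jar 0.7 [322.9, 275.9] [[806.7 -30.7 101.3]]
scene spare 0.7 [176.8, 256.9] [[ 699.4 -398.2   68.2]]
scene bowl 0.76 [457.1, 217.8] [[643.2 386.4   5.6]]
scene kn
[... 455 characters left out ...]
 'name', 'world_from_camera'}
top cap_top 0.55 [268.0, 219.9] [[525.9 162.4 204. ]]
top can_shoulder 0.56 [268.4, 213.6] [[544.7 159.8 215. ]]
top cup_mouth 0.94 [392.1, 208.8] [[ 573.  -259.1   28.2]]
top dock_floor 0.59 [388.2, 206.1] [[ 582.9 -245.3   28.4]]
top rack 0.59 [272.6, 220.1] [[525.5 148.6 199.6]]
top jar 0.74 [323.4, 150.8] [[769.9 -13.7 102.5]]
top spare 0.92 [432.3, 182.0] [[ 658.8 -388.8   90.7]]
top bowl 0.91 [216.1, 190.0] [[650.8 381.2   6.2]]
top knife 0.71 [313.8, 225.7] [[516.5  23.1   1.7]]
top bar 0.73 [331.7, 227.4] [[508.8 -41.4  21.1]]
top scraper 0.58 [437.6, 251.2] [[ 420.1 -422.4    4.9]]
blue 364 [[504.2 139.4 151.7]
 [534.8 163.9 200.2]
 [573.5 190.2 214.7]]
```

View pics/top1.png

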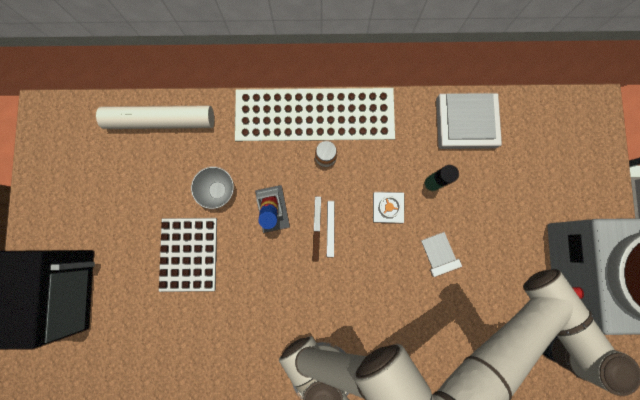

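View pics/scene1.png

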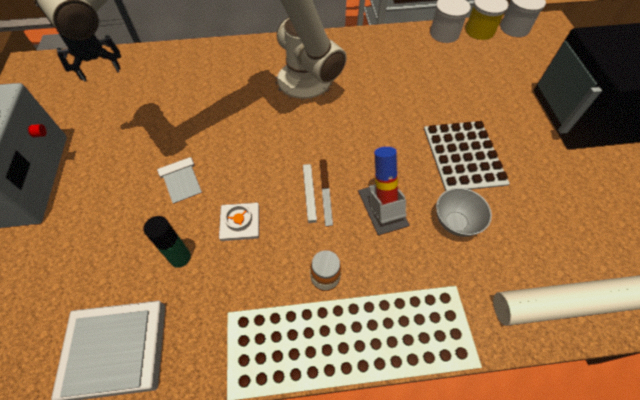

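Run:
```python
from h import *
from scipy.optimize import least_squares
np.set_printoptions(precision=2,suppress=True)
s=read_state(); print(R.from_quat(s["ee_rot"]).as_matrix())
B=[]
for n in("scene","top"):
    p=cam(n);P,uv,c=cloud(p); m=(c[:,2]>c[:,0]*1.6)&(c[:,2]>c[:,1]*1.25)&(c[:,2]>60)&(P[:,2]>110)&(np.hypot(P[:,0]-540,P[:,1]-163)<80)
    B.append(P[m])
    # dock white
    w=(c.min(1)>170)&(np.hypot(P[:,0]-575,P[:,1]+255)<110)&(P[:,2]>38)&(P[:,2]<60); print(n,w.sum(),P[w].mean(0),np.percentile(P[w],[2,98],axis=0))
def ax(t,f): return np.array([-np.sin(t)*np.cos(f),-np.sin(t)*np.sin(f),np.cos(t)])
def res(q,P):
    a=ax(q[3],q[4]); d=P-q[:3]; h=d@a; r=np.linalg.norm(d-np.outer(h,a),axis=1)
    return np.r_[np.where(r<29,np.minimum(abs(h),29-r),np.hypot(r-29,np.maximum(h,0)))*np.where(r<29,1,1),(q[3]-.436)*300]
for P in B+[np.vstack(B)]:
    o=least_squares(res,[530,163,200,.436,0],args=(P,),loss="soft_l1",f_scale=2)
    print(len(P),o.x[:3],np.degrees(o.x[3:]),np.median(abs(o.fun)))
```

```text
[[-0.95 -0.3   0.  ]
 [-0.3   0.95  0.  ]
 [-0.    0.   -1.  ]]
scene 102 [ 582.51 -248.15   45.96] [[ 546.78 -282.62   43.03]
 [ 617.97 -212.03   49.47]]
top 88 [ 580.24 -249.53   45.44] [[ 545.94 -284.18   40.27]
 [ 617.37 -213.27   50.59]]
599 [526.02 165.43 203.98] [25.14 11.73] 0.770814048467793
360 [524.93 165.32 202.9 ] [25.02 10.8 ] 0.8777841294791512
959 [525.84 165.55 203.62] [25.11 11.25] 0.9279951238180146
```

```bash
cat >> h.py <<'E'
def go(target,az=None):
    """print tool shift (m) to TCP target, and roll (deg) to bring tool y to azimuth az"""
    s=read_state(); M=R.from_quat(s["ee_rot"]).as_matrix()
    print("slide",np.round(M.T@(np.array(target)-s["position"])/1000,4),"tool y az",np.degrees(np.arctan2(M[1,1],M[0,1])))
    if az is not None: print("roll",(-(az-np.degrees(np.arctan2(M[1,1],M[0,1])))+90)%180-90)
E
python3 -c "
from h import *
go([541,168.5,404],101.25)"
```

```text
slide [-0.5666  0.6245  0.0007] tool y az 107.34907945828985
roll 6.09907945828985
```

carry_out(
  slide=[
    [-0.04,0.042,0],
    [-0.08,0.085,0],
    [-0.12,0.13,0],
    [-0.16,0.175,0],
    [-0.2,0.22,0],
    [-0.24,0.265,0],
    [-0.28,0.31,0],
    [-0.32,0.355,0],
  ],
  roll=[0,0,0,0,0,0,0,0],
  claw=[0.085,0.085,0.085,0.085,0.085,0.085,0.085,0.085],
)

```text
clock: 2.3
position: [386.3, -160.4, 405.3]
ee_rot: [-0.151, 0.989, -0.0, 0.001]
contact_force: [0.4, -0.5, 0.0]
gripper_width: 85.2
grasp_force: 0.0
```

```bash
python3 -c "
from h import *
print(read_state()['position']);go([541,168.5,404],101.25)"
```

```text
[ 386.29943856 -160.40656378  405.27499963]
slide [-0.2458  0.2678  0.0015] tool y az 107.35560794463885
roll 6.105607944638848
```

carry_out(
  slide=[
    [-0.04,0.043,0],
    [-0.08,0.087,0],
    [-0.12,0.131,0],
    [-0.16,0.174,0],
    [-0.2,0.218,0],
    [-0.246,0.268,0],
    [-0.246,0.268,0],
  ],
  roll=[0,0,6,6,6,6,6],
  claw=[0.085,0.085,0.085,0.085,0.085,0.085,0.085],
)

```text
clock: 3.18
position: [542.1, 170.3, 403.9]
ee_rot: [-0.101, 0.995, -0.0, -0.0]
contact_force: [-0.2, -1.0, -0.7]
gripper_width: 85.5
grasp_force: 0.0
```

Run:
```python
from h import *
from scipy.optimize import least_squares
np.set_printoptions(precision=2,suppress=True)
p=cam("wrist");save(p,"w1.png");P,uv,c=cloud(p)
m=(c[:,2]>c[:,0]*1.6)&(c[:,2]>c[:,1]*1.25)&(c[:,2]>60)&(P[:,2]>110)&(np.hypot(P[:,0]-540,P[:,1]-163)<80)
P=P[m]
def res(q):
    t,f=q[3:];a=np.array([-np.sin(t)*np.cos(f),-np.sin(t)*np.sin(f),np.cos(t)])
    d=P-q[:3]; h=d@a; r=np.linalg.norm(d-np.outer(h,a),axis=1)
    return np.r_[np.where(r<29,np.minimum(abs(h),29-r),np.hypot(r-29,np.maximum(h,0))),(t-.436)*300]
o=least_squares(res,[526,165,203,.436,.2],loss="soft_l1",f_scale=2)
print(len(P),o.x[:3],np.degrees(o.x[3:]),np.median(abs(o.fun)))
print([ (k,x) for k in("cap_top","can_shoulder") for x in place_of(p,k)[:1]])
print(read_state()["position"]);go([541,168.5,404],101.25)
```

```text
7339 [526.77 165.67 203.98] [25.2  11.54] 0.4161956069910957
[('cap_top', {'at': [322.3, 216.3], 'conf': 0.96})]
[540.66 166.78 404.4 ]
slide [-0.  0.  0.] tool y az 101.36134733328065
roll 0.11134733328064783
```

View pics/w1.png

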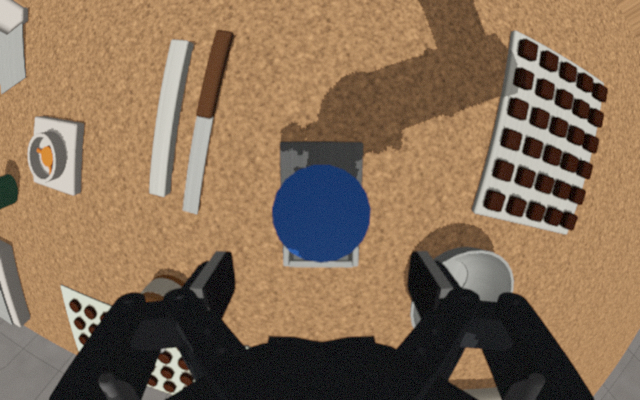

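carry_out(
  slide=[
    [-0.001,0.002,0.04],
    [-0.001,0.002,0.077],
    [-0.001,0.002,0.077],
    [-0.001,0.002,0.077],
    [-0.001,0.002,0.077],
    [-0.001,0.002,0.077],
    [-0.001,0.002,0.077],
  ],
  roll=[0,0,0,0,0,0,0],
  claw=[0.085,0.085,0.085,0.05,0.05,0.05,0.05],
)

```text
clock: 4.2
position: [541.9, 169.1, 330.5]
ee_rot: [-0.099, 0.995, 0.0, 0.002]
contact_force: [-1.3, -0.8, 6.5]
gripper_width: 57.9
grasp_force: 64.0
```

carry_out(
  slide=[
    [0.004,0,-0.009],
    [0.0085,0,-0.018],
    [0.017,0,-0.036],
    [0.0255,0,-0.0545],
    [0.032,0,-0.068],
    [0.032,0,-0.068],
  ],
  roll=[0,0,0,0,0,0],
  claw=[0.05,0.05,0.05,0.05,0.05,0.05],
)

```text
clock: 4.95
position: [509.6, 162.7, 397.5]
ee_rot: [-0.099, 0.995, 0.001, 0.001]
contact_force: [0.4, -0.2, -0.3]
gripper_width: 57.3
grasp_force: 64.1
```

Run:
```python
from h import *
np.set_printoptions(precision=1,suppress=True)
p=cam("scene");save(p,"s2.png",(300,90,500,250),3);print(read_state()["position"],read_state()["contact_force"])
```

```text
[509.7 162.7 396.4] [-0.3 -0.8  0.2]
```

View pics/s2.png

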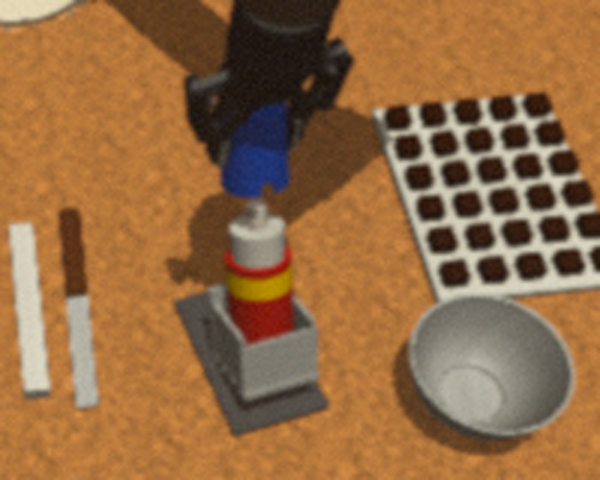

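carry_out(
  slide=[
    [0.01,0,-0.03],
    [0.03,-0.04,-0.03],
    [0.045,-0.09,-0.02],
    [0.06,-0.14,0],
    [0.08,-0.19,0.02],
    [0.095,-0.24,0.03],
    [0.109,-0.287,0.05],
    [0.109,-0.287,0.08],
  ],
  roll=[0,0,0,0,0,0,0,0],
  claw=[0.05,0.05,0.05,0.05,0.05,0.05,0.05,0.05],
)

```text
clock: 6.0
position: [459.3, -142.8, 314.8]
ee_rot: [-0.096, 0.995, -0.0, 0.0]
contact_force: [-0.1, 0.3, -0.7]
gripper_width: 57.7
grasp_force: 64.2
```

Run:
```python
from h import *
np.set_printoptions(precision=1,suppress=True)
print(read_state()["position"],read_state()["contact_force"])
p=cam("scene"); P,uv,c=cloud(p)
m=(c[:,2]>c[:,0]*1.6)&(c[:,2]>c[:,1]*1.25)&(c[:,2]>60)&(P[:,2]>60)
b=uv[m];lo=np.percentile(b,[1,99],axis=0).astype(int);print(lo)
save(p,"s3.png",(lo[0,0]-40,lo[0,1]-50,lo[1,0]+40,lo[1,1]+40),4)
x=P[m];print(np.percentile(x,[1,50,99],axis=0))
```

```text
[ 459.3 -142.8  314.8] [-0.1  0.3 -0.7]
[[259 143]
 [278 168]]
[[ 452.3 -164.8  133.9]
 [ 477.4 -139.3  169.4]
 [ 496.6 -114.7  199.3]]
```

View pics/s3.png

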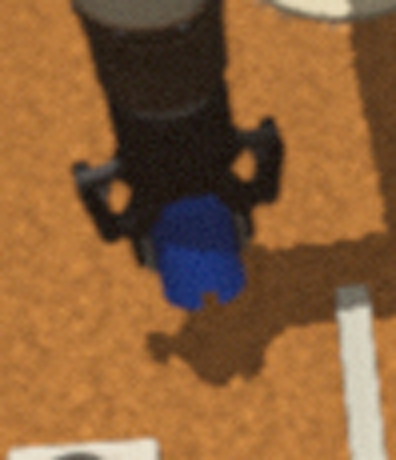

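carry_out(
  slide=[
    [0,0,0.05],
    [0,0,0.1],
    [0,0,0.106],
    [0,0,0.11],
    [0,0,0.112],
    [-0.004,0,0.113],
    [-0.004,0,0.113],
  ],
  roll=[0,0,0,0,0,0,0],
  claw=[0.05,0.05,0.05,0.05,0.05,0.05,0.05],
)

```text
clock: 6.92
position: [464.3, -139.2, 203.9]
ee_rot: [-0.099, 0.995, -0.0, 0.001]
contact_force: [0.1, 1.0, 3.0]
gripper_width: 57.5
grasp_force: 64.8
```

carry_out(
  slide=[
    [-0.003,0,0.001],
    [-0.006,0,0.002],
    [-0.009,0,0.003],
    [-0.012,0,0.0045],
  ],
  roll=[0,0,0,0],
  claw=[0.05,0.05,0.05,0.05],
)

```text
clock: 7.42
position: [473.5, -137.5, 200.8]
ee_rot: [-0.099, 0.995, -0.0, -0.004]
contact_force: [-11.0, -0.7, 30.5]
gripper_width: 57.4
grasp_force: 72.0
```

carry_out(
  slide=[
    [-0.003,0,0],
    [-0.006,0,0.001],
    [-0.008,0,0.001],
  ],
  roll=[0,0,0],
  claw=[0.05,0.05,0.05],
)

```text
clock: 7.8
position: [480.1, -136.3, 198.5]
ee_rot: [-0.099, 0.995, -0.0, -0.006]
contact_force: [-8.7, -3.5, 16.1]
gripper_width: 57.7
grasp_force: 73.4
```

```bash
cat > fit.py <<'E'
from h import *
from scipy.optimize import least_squares
def capfit(P,q0,ref=0):
    def res(q):
        a=np.array([q[3],q[4],np.sqrt(1-q[3]**2-q[4]**2)])
        d=P-q[:3]; h=d@a; r=np.linalg.norm(d-np.outer(h,a),axis=1)
        return np.where(r<29,np.minimum(abs(h),29-r),np.hypot(r-29,np.maximum(h,0)))
    o=least_squares(res,q0,loss="soft_l1",f_scale=1.5); return o.x,np.median(abs(o.fun))
def blue(p,zmin=10):
    P,uv,c=cloud(p); m=(c[:,2]>c[:,0]*1.6)&(c[:,2]>c[:,1]*1.25)&(c[:,2]>50)&(P[:,2]>zmin)&(P[:,2]<230)
    return P[m],uv[m]
E
python3 - <<'E'
from fit import *
np.set_printoptions(precision=2,suppress=True)
s=read_state();print(s["position"],s["contact_force"])
p=cam("scene");P,uv=blue(p);print(len(P),P.min(0),P.max(0),capfit(P,[*np.array(s["position"])-[10,0,125],-.3,0]))
lo=uv.min(0);hi=uv.max(0);print(lo,hi);save(p,"s4.png",(lo[0]-30,lo[1]-30,hi[0]+30,hi[1]+25),5)
E
```

```text
[ 480.1  -136.29  198.54] [-8.67 -3.47 16.12]
327 [ 472.81 -161.19   11.13] [ 507.83 -109.95   94.88] (array([ 465.47, -140.07,   76.2 ,   -0.2 ,   -0.04]), np.float64(0.915745216656827))
[265 173] [283 195]fit.py:5: RuntimeWarning: invalid value encountered in sqrt
  a=np.array([q[3],q[4],np.sqrt(1-q[3]**2-q[4]**2)])
```

View pics/s4.png

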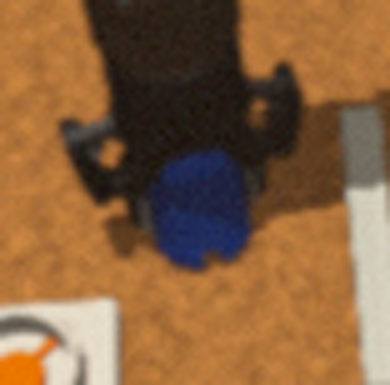

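carry_out(
  slide=[
    [-0.003,0,0.0005],
    [-0.006,0,0.001],
    [-0.009,0,0.002],
    [-0.011,0,0.0025],
  ],
  roll=[0,0,0,0],
  claw=[0.05,0.05,0.05,0.05],
)

```text
clock: 8.35
position: [490.5, -134.1, 195.4]
ee_rot: [-0.099, 0.995, 0.0, -0.006]
contact_force: [-9.4, -2.0, 15.8]
gripper_width: 57.3
grasp_force: 73.5
```

```bash
python3 - <<'E' 2>/dev/null
from fit import *
np.set_printoptions(precision=2,suppress=True)
s=read_state();print(s["position"],s["contact_force"])
p=cam("scene");P,uv=blue(p);print(len(P),P.min(0),P.max(0),capfit(P,[*np.array(s["position"])-[5,0,125],-.1,0]))
E
```

```text
[ 490.45 -134.07  195.37] [-9.44 -2.05 15.76]
300 [ 484.1  -158.09   10.08] [ 514.81 -107.95   96.75] (array([ 476.85, -137.19,   74.37,   -0.12,   -0.01]), np.float64(0.8212491208052821))
```

carry_out(
  slide=[
    [-0.003,0,0.0005],
    [-0.006,0,0.001],
    [-0.009,0,0.0015],
    [-0.009,0,0.001],
    [-0.009,0,0.0],
    [-0.009,0,0.0],
    [-0.009,0,0.0],
  ],
  roll=[0,0,0,0,0,0,0],
  claw=[0.05,0.05,0.05,0.05,0.062,0.07,0.075],
)

```text
clock: 9.28
position: [503.1, -131.3, 194.7]
ee_rot: [-0.099, 0.995, 0.0, 0.0]
contact_force: [-0.1, -0.6, 0.3]
gripper_width: 75.2
grasp_force: 0.0
```

```bash
python3 - <<'E' 2>/dev/null
from fit import *
np.set_printoptions(precision=2,suppress=True)
s=read_state();print(s["position"],s["contact_force"],s["joints"]);go(s["position"])
p=cam("scene");P,uv=blue(p);print(len(P),P.min(0),P.max(0),capfit(P,[*np.array(s["position"])-[0,0,125],-.01,0]))
lo=uv.min(0);hi=uv.max(0);print(lo,hi);save(p,"s5.png",(lo[0]-8,lo[1]-8,hi[0]+9,hi[1]+9),14)
p=cam("wrist");o=np.array([582,-249,24]);P,uv,c=cloud(p)
w=(c.min(1)>150)&(abs(P[:,2]-46)<4)&(np.hypot(*(P[:,:2]-o[:2]).T)<60);print("wrist cup",w.sum(),P[w].mean(0),np.percentile(P[w],[2,98],axis=0))
for nm in("wrist","top","scene"):
    p=cam(nm);P,uv,c=cloud(p)
    m=(c[:,0]>150)&(c[:,2]<c[:,0]*.5)&(np.hypot(*(P[:,:2]-o[:2]).T)<40)
    print(nm,m.sum(),P[m].mean(0) if m.any() else 0)
    if m.sum()>30:
        Q=onplane(p,uv[m],32)[:,:2]-o[:2]; r=np.hypot(*Q.T); a=np.degrees(np.arctan2(Q[:,1],Q[:,0])); k=(r>17)&(r<33)
        print(k.sum(), np.degrees(np.angle(np.exp(3j*np.radians(a[k])).mean()))/3, np.histogram(a[k],24,(-180,180))[0])
    if nm=="wrist": 
        K=onplane(p,[[0,0]],32) if 0 else None
        u=uv[m]; 
        if len(u): print(u.min(0),u.max(0)); lo=u.min(0)-15;hi=u.max(0)+15; save(p,"w5.png",(max(lo[0],0),max(lo[1],0),hi[0],hi[1]),6)
E
```

```text
[ 503.12 -131.33  194.71] [-0.09 -0.57  0.32] [ 0.06  0.47 -0.5  -0.   -0.61 -1.43]
slide [0. 0. 0.] tool y az 101.35591286371721
297 [ 494.01 -155.33   10.31] [ 525.81 -104.46  102.34] (array([ 494.7 , -134.17,   71.85,   -0.01,   -0.01]), np.float64(0.8296463712786871))
[267 180] [285 200]
wrist cup 715 [ 565.87 -257.74   45.89] [[ 545.12 -281.68   44.41]
 [ 600.7  -209.61   47.16]]
wrist 201 [ 574.92 -262.59   31.41]
91 7.608897068740817 [ 0  0  0 10 64 14  0  0  0  0  0  0  0  0  0  0  0  2  1  0  0  0  0  0]
[ 90 305] [143 340]
top 60 [ 581.64 -247.84   31.69]
9 17.85544674636465 [0 0 0 0 3 0 0 0 0 0 0 0 0 4 0 0 0 0 0 0 0 2 0 0]
scene 122 [ 580.42 -246.52   31.23]
35 15.438073330195499 [ 0  0  0  0  4  6  0  0  0  0  0  0  1  3  2  1  2  1  2  0 11  2  0  0]
```

View pics/s5.png

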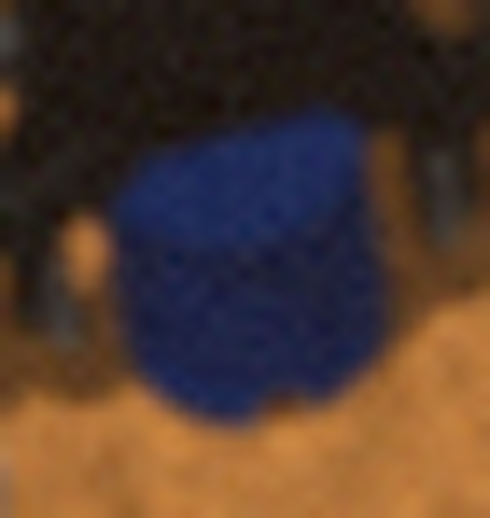

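```bash
python3 - <<'E' 2>/dev/null
from fit import *
np.set_printoptions(precision=2,suppress=True)
p=cam("scene"); o=p["W"][:3,3]
for uv in ([278.7,200.1],[278.0,200.1],[279.4,200.1],[278.7,199.3]):
    d=(ray(p,[uv])@p["W"][:3,:3].T)[0]; c=np.array([494.7,-134.2]); e=o[:2]-c
    A=d[:2]@d[:2];B=e@d[:2];C=e@e-29**2; t=(-B-np.sqrt(B*B-A*C))/A; q=o+t*d; print(q,np.degrees(np.arctan2(q[1]-c[1],q[0]-c[0])))
go([494.7,-134.2,204.7])
E
```

```text
[ 522.92 -127.52    8.95] 13.316238656329897
[ 523.33 -129.56   10.02] 9.213410144680307
[ 522.36 -125.49    7.63] 17.476163722274737
[ 522.83 -127.13   13.36] 14.102684196144798
slide [ 0.01 -0.   -0.01] tool y az 101.35176576593919
```

carry_out(
  slide=[
    [0.009,-0.001,-0.01],
    [0.009,-0.001,-0.01],
    [0.009,-0.001,-0.01],
    [0.009,-0.001,-0.01],
    [0.009,-0.001,-0.01],
  ],
  roll=[0,0,0,0,0],
  claw=[0.075,0.05,0.05,0.05,0.05],
)

```text
clock: 10.2
position: [493.9, -134.3, 206.2]
ee_rot: [-0.099, 0.995, -0.0, 0.0]
contact_force: [-2.3, 1.0, 10.0]
gripper_width: 57.5
grasp_force: 62.5
```

carry_out(
  slide=[
    [0,0,-0.05],
    [0,0,-0.1],
    [0,0,-0.15],
    [0,0,-0.2],
    [0,0,-0.2],
  ],
  roll=[0,0,0,0,0],
  claw=[0.05,0.05,0.05,0.05,0.05],
)

```text
clock: 10.82
position: [494.6, -134.3, 409.4]
ee_rot: [-0.099, 0.995, -0.001, 0.005]
contact_force: [0.6, 0.3, -1.6]
gripper_width: 57.7
grasp_force: 64.4
```

```bash
python3 - <<'E' 2>/dev/null
from fit import *
np.set_printoptions(precision=2,suppress=True)
s=read_state();print(s["position"],s["contact_force"])
p=cam("wrist");o=np.array([580,-250,24]);P,uv,c=cloud(p)
w=(c.min(1)>120)&(abs(P[:,2]-46)<4)&(np.hypot(*(P[:,:2]-o[:2]).T)<60);print("cup",w.sum(),P[w].mean(0),np.percentile(P[w],[2,98],axis=0))
m=(c[:,0]>120)&(c[:,2]<c[:,0]*.5)&(c[:,1]<c[:,0]*.75)&(np.hypot(*(P[:,:2]-o[:2]).T)<45)&(P[:,2]>24);print(m.sum())
u=uv[m]
if len(u): print(u.min(0),u.max(0)); lo=np.maximum(u.min(0)-25,0);hi=u.max(0)+25; save(p,"w6.png",(lo[0],lo[1],hi[0],hi[1]),5); print(lo)
E
```

```text
[ 494.64 -134.29  409.43] [ 0.56  0.29 -1.59]
cup 805 [ 579.87 -244.54   45.71] [[ 545.59 -280.6    43.1 ]
 [ 617.48 -209.03   47.48]]
563
[199 212] [234 247]
[174 187]
```

View pics/w6.png

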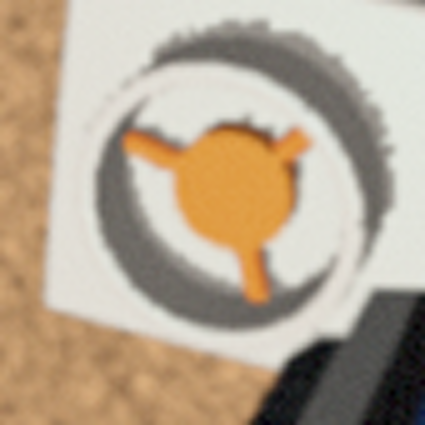

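```bash
python3 - <<'E' 2>/dev/null
from fit import *
np.set_printoptions(precision=2,suppress=True)
p=cam("wrist");o=np.array([581.5,-246]);P,uv,c=cloud(p)
# cup centre: circle fit of top rim annulus
w=(c.min(1)>120)&(abs(P[:,2]-46)<3)&(np.hypot(*(P[:,:2]-o).T)<45)
f=least_squares(lambda q:np.maximum(abs(np.hypot(P[w,0]-q[0],P[w,1]-q[1])-35)-3,0),o,loss="soft_l1");print("cup",f.x)
m=(c[:,0]>120)&(c[:,2]<c[:,0]*.5)&(c[:,1]<c[:,0]*.75)&(np.hypot(*(P[:,:2]-o).T)<45)
Q=onplane(p,uv[m],31)[:,:2]
# model fit: ribs 7 wide to r 31, hub r16
g=lambda q:(lambda d:sum(np.minimum.reduce([np.maximum(np.hypot(*d.T)-16,0)]+[np.hypot(np.maximum(abs(-d[:,0]*np.sin(a)+d[:,1]*np.cos(a))-3.5,0),np.minimum(d[:,0]*np.cos(a)+d[:,1]*np.sin(a),0)+np.maximum(d[:,0]*np.cos(a)+d[:,1]*np.sin(a)-31,0)) for a in np.radians(q[2]+np.array([0,120,240]))])))(Q-q[:2])
from scipy.optimize import minimize
for c0 in (f.x,):
    best=min((minimize(g,[*c0,t],method="Nelder-Mead",options=dict(initial_simplex=[[*c0,t],[c0[0]+3,c0[1],t],[c0[0],c0[1]+3,t],[*c0,t+10]])) for t in range(0,120,15)),key=lambda r:r.fun); print(best.x,best.fun/len(Q))
E
```

```text
cup [ 582.14 -245.25]
[ 581.43 -244.88   15.66] 0.004155861626818685
```

```bash
python3 -c "
from h import *
np.set_printoptions(precision=4,suppress=True)
go([581.8,-245.1,264])"
```

```text
slide [-0.0646 -0.1262  0.1406] tool y az 101.3206042242099
```

carry_out(
  slide=[
    [-0.03,-0.055,0],
    [-0.064,-0.11,0],
    [-0.064,-0.126,0.04],
    [-0.064,-0.126,0.09],
    [-0.064,-0.126,0.13],
    [-0.064,-0.126,0.141],
    [-0.064,-0.126,0.141],
  ],
  roll=[0,0,0,0,0,0,0],
  claw=[0.05,0.05,0.05,0.05,0.05,0.05,0.05],
)

```text
clock: 11.8
position: [581.8, -245.1, 262.8]
ee_rot: [-0.099, 0.995, 0.0, -0.001]
contact_force: [0.8, 0.5, 0.5]
gripper_width: 57.6
grasp_force: 64.4
```

```bash
python3 - <<'E' 2>/dev/null
from fit import *
np.set_printoptions(precision=2,suppress=True)
s=read_state();print(s["position"],s["contact_force"],s["joints"])
p=cam("scene");P,uv=blue(p,45);P=P[P[:,2]>50];print(len(P),capfit(P,[*np.array(s["position"])-[0,0,135],-.01,0]))
w=cam("wrist");P2,_=blue(w,45);P2=P2[abs(P2[:,1]+245)<60];print(len(P2), capfit(P2,[*np.array(s["position"])-[0,0,135],-.01,0]) if len(P2)>20 else 0)
lo=uv.min(0);hi=uv.max(0);print(lo);save(p,"s7.png",(lo[0]-20,lo[1]-10,hi[0]+20,hi[1]+25),9)
E
```

```text
[ 581.78 -245.11  262.82] [0.81 0.5  0.5 ] [-0.14  0.52 -0.15  0.   -0.9  -1.23]
492 (array([ 582.46, -246.11,  128.56,   -0.01,   -0.01]), np.float64(0.72922420229383))
15976 (array([ 585.54, -244.29,  130.4 ,    0.01,    0.  ]), np.float64(0.30216055994728086))
[222 195]
```

View pics/s7.png

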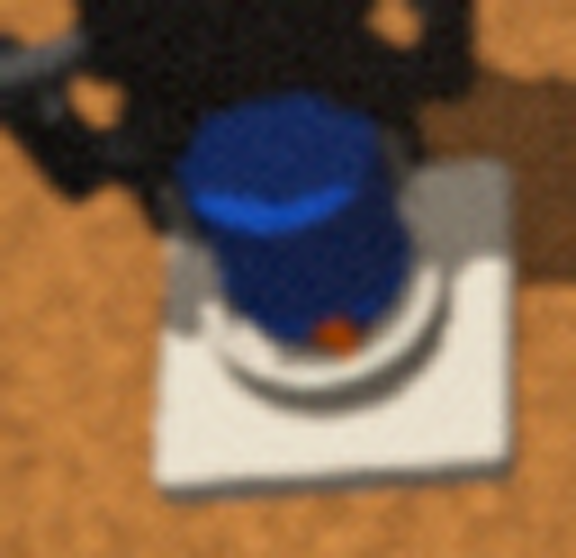

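carry_out(
  slide=[
    [0.001,0,0.008],
    [0.001,0,0.014],
    [0.001,0,0.019],
    [0.001,0,0.023],
    [0.001,0,0.025],
  ],
  roll=[0,0,0,0,0],
  claw=[0.05,0.05,0.05,0.05,0.05],
)

```text
clock: 12.52
position: [580.7, -245.3, 238.3]
ee_rot: [-0.099, 0.995, 0.0, -0.0]
contact_force: [0.2, -0.4, 0.0]
gripper_width: 57.8
grasp_force: 64.4
```

carry_out(
  slide=[
    [0,0,0.001],
    [0,0,0.002],
    [0,0,0.003],
    [0,0,0.003],
  ],
  roll=[0,0,0,0],
  claw=[0.05,0.05,0.05,0.05],
)

```text
clock: 13.02
position: [580.9, -245.3, 236.5]
ee_rot: [-0.099, 0.995, -0.0, 0.0]
contact_force: [-1.7, 1.3, 5.0]
gripper_width: 57.4
grasp_force: 64.9
```

carry_out(
  slide=[
    [0,0,0.0005],
    [0,0,0.0005],
    [0,0,0.0005],
    [0,0,0.0005],
  ],
  roll=[-1,-2,-3,-4],
  claw=[0.05,0.05,0.05,0.05],
)

```text
clock: 13.52
position: [580.6, -245.4, 234.6]
ee_rot: [-0.134, 0.991, 0.0, -0.0]
contact_force: [-0.4, -1.1, -0.4]
gripper_width: 57.4
grasp_force: 64.5
```

carry_out(
  slide=[
    [0,0,0.0015],
    [0,0,0.003],
    [0,0,0.004],
    [0,0,0.005],
  ],
  roll=[0,0,0,0],
  claw=[0.05,0.05,0.05,0.05],
)

```text
clock: 14.02
position: [580.6, -245.3, 230.4]
ee_rot: [-0.134, 0.991, 0.0, -0.0]
contact_force: [-4.4, 0.1, 6.6]
gripper_width: 57.1
grasp_force: 64.9
```

carry_out(
  slide=[
    [0.0005,0,0.0005],
    [0.001,0,0.001],
    [0.001,0,0.001],
  ],
  roll=[0,0,0],
  claw=[0.05,0.05,0.05],
)

```text
clock: 14.4
position: [580.0, -245.4, 230.3]
ee_rot: [-0.134, 0.991, -0.0, 0.001]
contact_force: [-1.4, 0.6, 5.8]
gripper_width: 57.5
grasp_force: 65.0
```

carry_out(
  slide=[
    [0,0,-0.001],
    [0,0,-0.001],
    [0,0,-0.001],
    [0,0,-0.001],
  ],
  roll=[0,0,0,0],
  claw=[0.062,0.07,0.08,0.08],
)

```text
clock: 14.9
position: [579.9, -245.5, 230.0]
ee_rot: [-0.134, 0.991, 0.0, -0.0]
contact_force: [0.3, -0.5, -0.4]
gripper_width: 80.0
grasp_force: 0.0
```

carry_out(
  slide=[
    [0,0,-0.05],
    [0,0,-0.1],
    [0,0,-0.15],
    [0,0,-0.17],
    [0,0,-0.17],
  ],
  roll=[0,0,0,0,0],
  claw=[0.08,0.08,0.08,0.08,0.08],
)

```text
clock: 15.52
position: [579.9, -245.6, 402.2]
ee_rot: [-0.134, 0.991, -0.001, 0.002]
contact_force: [-0.3, 0.4, -0.2]
gripper_width: 79.9
grasp_force: 0.0
```

```bash
python3 - <<'E' 2>/dev/null
from fit import *
np.set_printoptions(precision=2,suppress=True)
s=read_state();print(s["position"],s["contact_force"])
for n in("scene","wrist"):
    p=cam(n);P,uv=blue(p,40);k=np.hypot(P[:,0]-582,P[:,1]+245)<50;P=P[k];uv=uv[k];print(n,len(P),capfit(P,[582,-245,97,-.01,0]))
    A,_,c=cloud(p); r=np.hypot(A[:,0]-582,A[:,1]+245); w=(r<38)&(c.min(1)>120)&(A[:,2]>42)&(A[:,2]<50);print("rim z",np.median(A[w,2]))
    k=np.hypot(P[:,0]-582,P[:,1]+245)<22;print("top z",np.median(P[k&(P[:,2]>85),2]))
    if n=="scene":lo=uv.min(0);hi=uv.max(0);save(p,"s9.png",(lo[0]-20,lo[1]-15,hi[0]+20,hi[1]+25),9)
E
```

```text
[ 579.85 -245.62  402.17] [-0.31  0.4  -0.16]
scene 455 (array([ 580.83, -246.23,   96.06,   -0.02,   -0.01]), np.float64(0.7884689488756723))
rim z 45.908170318972225
top z 96.22180468294721
wrist 3215 (array([ 582.92, -244.2 ,   96.37,   -0.  ,   -0.  ]), np.float64(0.4253631299965264))
rim z 46.1298929708766
top z 96.40836612844186
```

View pics/s9.png

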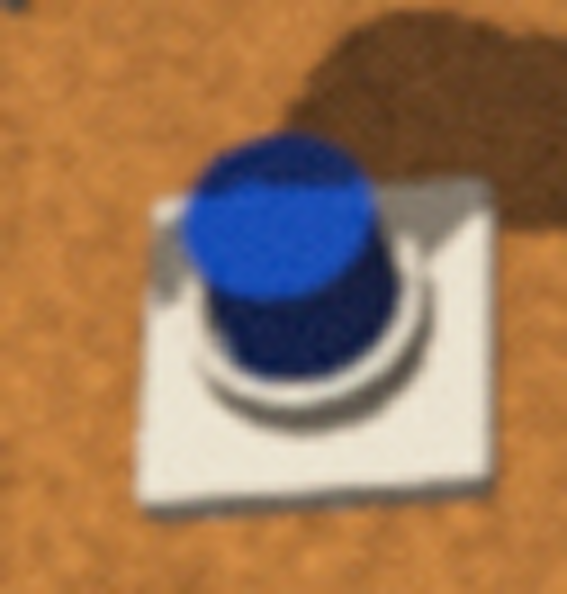

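The cap stands upright in the cup. Its top is at 96 mm, which is exactly where it should be when fully seated (24 + 72).

```bash
python3 -c "
from bench import *
print(job_done())"
```

```text
the job is handed in; nothing more can be done
None
```

The cap is off the can and sits fully down in the dock cup, over the ribs (top measured at 96 mm), after I stood it briefly on the table to bring it upright and regrip it; the can was still in its rack when last viewed, just after the pull, and the job is handed in.

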